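Find the slip angle on a tilt board

ROBOT

A 6-joint arm with a two-finger parallel gripper is mounted at the origin on the work surface. World frame = base frame: x ahead of the robot, y to its left, z up, the work surface at z = 0. Lengths are in mm, angles in rad, forces in N, time in s.
With the tool pointing down it reaches from about 275 to 750 mm from the base axis. Payload 10.2 kg.
Tool frame: the origin (TCP) lies at the very end of the fingers, on their centre line; the grasp point (between the pads) lies 19 mm behind it; z points along the fingers, y is the line along which they close (so a half turn about z gives the same grasp; the last joint's range is limited). The gripper opens to 85 mm and grips with 20 to 120 N. Pads are 22 mm wide; open, the fingers measure 114 mm over their backs; the gripper's body (76 mm by 85 mm) begins 54 mm behind the grasp point. The pads swing forward as they close: fully open they stand 13 mm farther back than shut.
Start: joints at [-1.542, 0.313, 1.498, -0, 1.331, -0.223], TCP at [130.789, -508.454, 231.294] pointing down, gripper open.
Joint ranges: [-2.94, 2.94], [-0.97, 2.17], [0.19, 2.56], [-1.23, 4.37], [0.02, 3.11], [-2.88, 2.88]. Speed limits (rad/s): [2.39, 2.39, 3.01, 3.14, 3.14, 3.14].

INTERFACE

Orientations are given as a unit quaternion [w, x, y, z].
In Python, from rig import ctrl gives the robot as it stands.
- The arm moves only by the shell command python3 -m inch 'ROWS' [OPENING] [FORCE]. ROWS is text: rows parted by semicolons, each of 6 numbers parted by spaces: the shift along the tool's x, y, z in mm, then the turn, a rotation vector about the tool's x, y, z in units of 6 degrees (1.0 is 6 degrees). A call has exactly 10 rows; each row shifts and turns the commanded pose from where the row before left it, along the tool's axes as they then stand; what a row does not reach is not made up. A row lasts 1/12 s, in which the tool goes at most 41.7 mm and 7.16 degrees, less where a joint would pass 70% of its speed; a pose out of reach is approached as far as the arm can. A call with a gripper value outside its range is refused whole. OPENING is the opening, from 0 (shut) to 1 (fully open), set as the call begins (- or left out, the last holds). The fingers move at their own pace and stop on an object; FORCE is the grip in N (left out, the last holds). Time passes only in rows, so rows that do not move let the fingers close, or fill a call up. It gives the time, the measured TCP pose, the force, the opening and the grip force at its end, in the units of the state.
- ctrl.sense(): the state, without advancing time (a new reading comes with each control period).
- ctrl.capture(name): name is "scene" or "top" or "wrist"; returns a dict with "image" (400x640x3 uint8, red, green, blue), "intrinsics" (3x3 intrinsics, pixels), "D" ([k1, k2, p1, p2, k3] as OpenCV has them; the pictures are not rectified), "rvec" (rotation vector, rad) and "tvec" (3), from world to camera coordinates, as OpenCV has them. Camera axes: x right, y down, z forward; pixel columns grow to the right and rows downward; lengths in mm; the calibration is good to about 2 mm. A picture is of the moment at which its call begins. There is no depth.
- ctrl.finish_job(): hands the job in; it is judged then, once.
The state is a dict: "time_s": time; "joints": joint angles; "dq": joint speeds; "tau": joint torques, N m; "eef_pos": TCP position; "ee_rot": TCP orientation; "force": force on the tool from outside, world axes, zero at the start; "wrist_torque": the same for the moment, N m; "grip_width": opening from 0.0 (shut) to 1.0 (fully open); "grip_force": force on a finger pad.
Only numpy, scipy, OpenCV 4.12 (cv2) and the standard library are available. Lean on these libraries where they do the work, as an engineer would, in place of code of your own. Each camera call takes 0.05 s, during which the arm holds its last target. There are 200 camera calls.

TASK

Do the slip test: raise the tilt board slowly by its handle end until the first of the two jars slips and slides down to the stop, and leave the board at that angle, the other jar still standing in its place. Then slide the prop along its track until its roller just bears on the underside of the board, without forcing it, so that the board is held and its pointer marks the reading on the scale. Do not touch the jars or disturb the other goods.

Things in the scene. Friction and masses are not known exactly. Their poses are not given: they have to be found in the camera images.
- rig: Fixed base of the slip tester: light wooden board 400 x 285 x 12 mm lying on the bench. Origin on the bench top straight below the board's hinge axis, at mid-width of the tilt board; its x points along the base from the hinge to the free end (-0.04 to 0.36 m), y is parallel to the hinge axis (base from y = -0.19 to 0.095), z up. Place and yaw vary.
- board: Pale grey tilt board, 280 mm along its x from the hinge, 170 wide (y), 10 thick, 0.5 kg. Origin on the hinge axis at mid-width; z normal to the board. Underside is the plane z = 0, the jars stand on z = 10 mm. On top: a stop fence across it at x = 12 to 20 mm, 14 mm high, and 8 mm high lips along both sides.
- hinge (a point): Middle of the hinge axis of the board, 30 mm above the bench; the axis runs along rig y.
- tilt (a joint): Tilt of the board, rad: 0 = level on its rest block (the start), grows as the free end is raised, limit 0.70. The hinges are stiff (2.4 N m of friction), so the board stays where it is left; lifting it at the handle takes about 12 to 20 N.
- handle (a point): Centre of the steel bar handle on top of the board: round bar 12 mm thick, 96 mm long, along board y, on posts at y = +/-42 mm; at x = 245 mm, z = 55 mm in the board frame (45 mm above the board's top, 85 mm above the bench when level), free space below. It moves on an arc about the hinge axis. Pinched from above, fingers closing along board x, it can turn between the pads.
- jar_a: Squat clear plastic jar with green screw lid, 60 mm diameter, 54 tall, a steel weight fixed inside, about 0.22 kg. Origin in the centre of its underside. Stands in one of two lanes (board y = +42 or -42 mm) at board x = 145 to 160 mm; slid down against the stop, at x = 50 mm. One jar slips first, at a tilt between 0.24 and 0.42 rad; the other would follow 0.06 to 0.1 rad higher.
- jar_b: The same jar with an orange lid, in the other lane; same size and origin. The lanes are swapped at random.
- prop: Sliding prop on the base: a black shoe on a track at rig y = -0.160 carries the red knob and a cross beam with a rubber roller lying along y. Origin on the bench under the roller axis, at rig y = 0; axes as the rig. Parked beyond the free end of the board; slid towards the hinge, its roller passes under the raised board. A red pointer runs over the white scale.
- slide (a joint): Travel of the prop, m, from 0 = farthest from the hinge (roller axis at rig x = 0.325), growing towards the hinge, so roller rig x = 0.325 - slide; limit 0.245. Starts at 0 to 0.015. Sliding it takes about 3 N and it stays where it is left.
- knob (a point): Top centre of the upright red knob of the prop: 18 mm diameter, standing free from 35 to 105 mm above the bench (this point at 105), on the track line rig y = -0.160, at the roller axis' rig x, 66 mm clear of the board's edge. Pushed along rig -x by closed fingers, or pinched from above.
- bracket (a point): Middle of the prop's slotted brackets, 75 mm above the bench, 45 above the hinge axis. The rubber roller (8 mm radius, along rig y, -63 to 63 mm) is clamped in their slots anywhere from 3 mm below to 3 mm above this point, not the same each time, so where it meets the board is found by feel. It bears when it presses on the board (over 0.3 N); over 15 N is forcing it.
- torch: Bystander: yellow and black solar torch 130 x 40 x 48 mm, lying in the row of goods at the far side.
- spoon: Bystander: wooden spoon 250 mm long, lying.
- opener: Bystander: flat steel bottle opener 125 mm long, lying.
- turntable: Bystander: fixed grey base of a white plastic turntable 200 mm across, plate 24 mm high.
- lantern: Bystander: upright cream lantern 100 mm across, 180 mm high, on the turntable.
- stock_jar: Bystander: clear jar with blue screw lid, 80 mm diameter, 110 mm tall.
- mug: Bystander: blue mug 80 mm diameter, 85 mm tall.
Mind the look-alikes: they are no part of the job. What is shaped like the jar_b but red is not meant. Leave any yellow look-alike of the jar_a alone.

How it is judged (in metres and radians):
On the way, in this order (a step that is already met when the one before it is completed fails the run):
1. the board is raised and one jar has slid down to the stop (x of any of jar_a, jar_b in the frame of board below 0.075 m and value of joint tilt above 0.18 rad), for 0.1 s.
2. the prop's roller bears on the underside of the board (contact force between prop and board above 0.3 N and value of joint slide above 0.05 m), for 0.2 s.
At the end, for the whole second after the job is handed in: Exactly one jar has slid down to the stop (its origin at board x below 75 mm), the other still stands in its place (board x above 120 mm), both upright on the board; the board stands raised and still, and the prop's roller bears on its underside with more than 0.3 N, at rest (((x of jar_a in the frame of board below 0.075 m and x of jar_b in the frame of board above 0.12 m) or (x of jar_b in the frame of board below 0.075 m and x of jar_a in the frame of board above 0.12 m)) and angle between the z axis of each of jar_a, jar_b and the z axis of board, either way round below 0.1 rad and z of jar_a in the frame of board between 0.005 and 0.02 m and z of jar_b in the frame of board between 0.005 and 0.02 m and contact force between prop and board above 0.3 N and value of joint tilt above 0.18 rad and velocity of joint tilt between -0.02 and 0.02 rad/s and velocity of joint slide between -0.005 and 0.005 m/s); the robot touches nothing.
It fails at once if both jars slip (x of each of jar_a, jar_b in the frame of board below 0.105 m).
It fails at once if the robot touches a jar (contact force between any of the fingers, the arm and jar_a above 0.3 N or contact force between any of the fingers, the arm and jar_b above 0.3 N).
It fails at once if the board is raised or dropped faster than 0.4 rad/s, or lowered again (faster than 0.12 rad/s) once a jar has slid down (velocity of joint tilt above 0.4 rad/s or velocity of joint tilt below -0.4 rad/s or (x of any of jar_a, jar_b in the frame of board below 0.075 m and velocity of joint tilt below -0.12 rad/s)).
It fails at once if the prop is forced against the board with more than 15 N (contact force between prop and board above 15 N).
It fails at once if another thing is shifted by more than 20 mm (distance of any of torch, spoon, opener, lantern, stock_jar, mug from where it was at the start of the episode above 0.02 m).
It also fails if it takes over 70 s, if anything falls off the work surface, if the arm or the gripper's body presses on something with over 40 N, if the wrist force passes 120 N, or if a joint passes its speed limit or range.

## Working session

There is one attempt and no reset: what is moved stays moved. The work goes in short steps, Python scripts to look and compute and a shell command to move; the robot and the scene stay as the last step left them, time stands still between calls to the robot, and variables do not carry over. Pictures are saved under pics/ and viewed, at most 10 in all, crops included, and the job is handed in when it is done.

```bash
ls; mkdir -p pics
python3 - <<'E'
from rig import ctrl
import cv2
s=ctrl.sense();print(s)
for n in("scene","top"):
    c=ctrl.capture(n);cv2.imwrite(f"pics/{n}0.png",c["image"][:,:,::-1]);print(n,c["intrinsics"],c["D"],c["rvec"],c["tvec"])
E
```

```text
pics
{'time_s': 0.0, 'joints': array([-1.54240117e+00,  3.13394439e-01,  1.49846312e+00,  3.12059351e-05,
        1.33099469e+00, -2.23389191e-01]), 'dq': array([ 9.43318678e-04,  5.32908775e-04,  6.30818434e-05, -1.75309350e-03,
        7.26232383e-04,  7.83796968e-04]), 'tau': array([ 5.63073227e-04, -4.12268829e+01, -2.59742171e+01, -1.26349278e-04,
        4.15743707e-03, -2.75885490e-06]), 'eef_pos': array([ 130.78820371, -508.17404757,  230.75370599]), 'ee_rot': array([-6.25333110e-04,  9.92086311e-01,  1.25556185e-01,  7.63884965e-05]), 'force': array([1.00360242, 0.44711974, 0.20814045]), 'wrist_torque': array([-0.04382214, -0.02257279,  0.02814809]), 'grip_force': 0.0, 'grip_width': 0.9984549771033937}
scene [[365.19455579   0.         321.66453715]
 [  0.         365.19455579 208.45746406]
 [  0.           0.           1.        ]] [-0.05691719  0.          0.          0.          0.        ] [ 1.18135106  2.17479175 -1.07831094] [ 362.36245288 -195.14108456 1751.29425768]
top [[468.38633665   0.         322.0652558 ]
 [  0.         468.38633665 200.40774946]
 [  0.           0.           1.        ]] [0.02153486 0.         0.         0.         0.        ] [ 2.1571112  -2.16212495  0.14216108] [ -65.44280906  587.11087172 1390.34513683]
```

View pics/scene0.png

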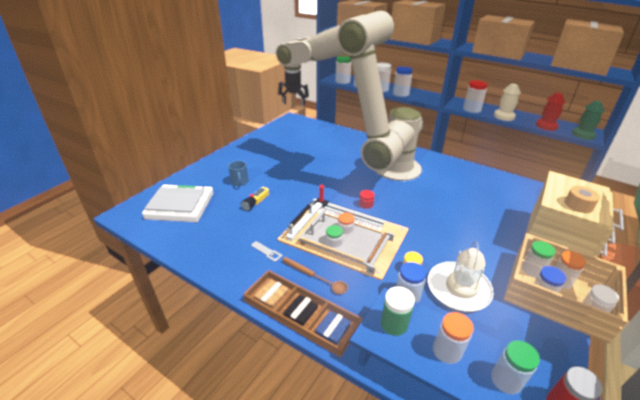

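View pics/top0.png

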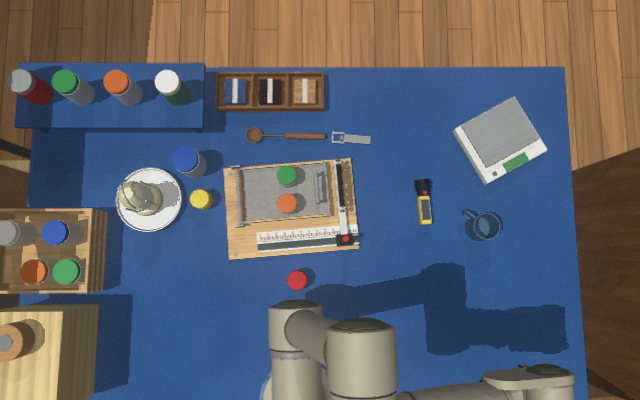

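The scene view shows the tester mid-bench. In the top view its base spans (223-358, 158-258), with the green lid (288,175) and orange lid (287,202) on the board, the handle at (320,187) and the red knob at (346,239). The look-alikes, a red lid (297,280) and a yellow lid (200,199), stand off the board and don't fit the description. The hinge is on the left, so rig x points to about world -y. Next I measure and take an enlarged crop.

```bash
cat > h.py <<'E'
import numpy as np,cv2
from rig import ctrl
from scipy.spatial.transform import Rotation as Ro
def ray(c,px,z):
    px=np.array(px,float).reshape(-1,1,2)
    u=cv2.undistortPoints(px,c["intrinsics"],c["D"]).reshape(-1,2)
    R=cv2.Rodrigues(np.array(c["rvec"],float))[0];o=-R.T@np.array(c["tvec"],float).ravel()
    d=np.c_[u,np.ones(len(u))]@R
    return o+d*((z-o[2])/d[:,2])[:,None]
def proj(c,P):
    return cv2.projectPoints(np.array(P,float).reshape(-1,3),np.array(c["rvec"],float),np.array(c["tvec"],float),c["intrinsics"],np.array(c["D"],float))[0].reshape(-1,2)
def blob(img,h0,h1,s=120,v=80,box=None):
    H=cv2.cvtColor(img,cv2.COLOR_RGB2HSV)
    m=cv2.inRange(H,(h0,s,v),(h1,255,255))
    if box: 
        k=np.zeros_like(m);x0,y0,x1,y1=box;k[y0:y1,x0:x1]=1;m=m*k
    n,l,st,ce=cv2.connectedComponentsWithStats(m)
    return [(st[i,4],ce[i].round(1)) for i in range(1,n) if st[i,4]>8],m
E
python3 - <<'E'
from h import *
c=ctrl.capture("top");im=c["image"]
cv2.imwrite("pics/crop.png",cv2.resize(im[150:270,210:370],None,fx=5,fy=5,interpolation=cv2.INTER_CUBIC)[:,:,::-1])
B=(215,150,370,265)
for n,a,b,z in(("green",45,80,94),("orange",5,14,94),("red",170,180,105),("red0",0,4,105)):
    for A,p in blob(im,a,b,150,90,B)[0]: print(n,A,p,ray(c,p,z)[0].round(0))
m=cv2.inRange(cv2.cvtColor(im,cv2.COLOR_RGB2HSV),(100,120,0),(130,255,255))
k=np.zeros_like(m);k[153:264,217:365]=255
m=cv2.morphologyEx(cv2.bitwise_and(~m,k),cv2.MORPH_OPEN,np.ones((9,9)))
cs=max(cv2.findContours(m,0,2)[0],key=cv2.contourArea)
q=cv2.boxPoints(cv2.minAreaRect(cs));print(q);W=ray(c,q,12);print(W.round(0),np.linalg.norm(W-np.roll(W,1,0),axis=1))
E
```

```text
orange 271 [286.6 202.5] [574.  37.  94.]
red0 28 [345.3 238.4] [ 468. -133.  105.]
[[220.82347 165.7059 ]
 [352.5823  155.57059]
 [359.81757 249.6294 ]
 [228.05875 259.7647 ]]
[[ 700.  249.   12.]
 [ 732. -163.   12.]
 [ 438. -182.   12.]
 [ 408.  220.   12.]] [292.90746641 413.28143348 294.38424212 403.0061351 ]
```

View pics/crop.png

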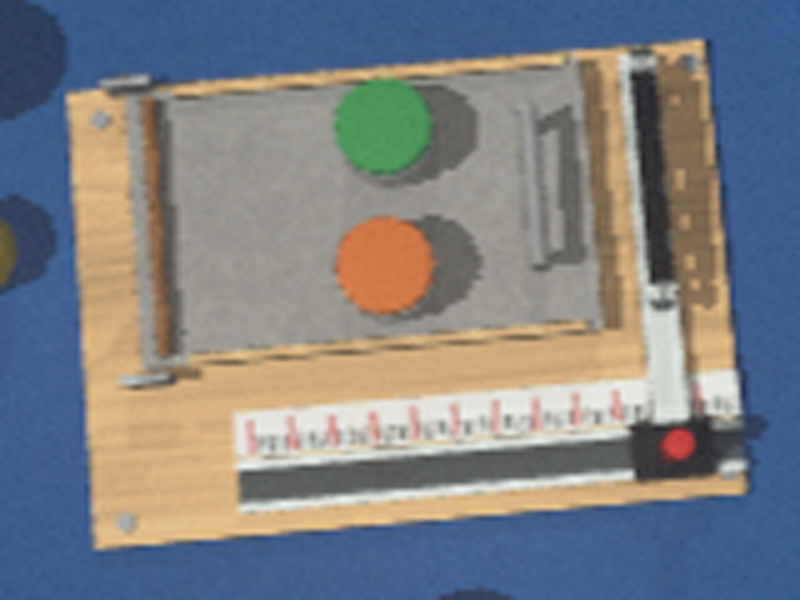

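The crop shows the green lid (382,127) and the orange lid (385,265) on the grey board. These are jar_a and jar_b, since only they stand in the lanes. The handle bar runs from (525,103) to (541,268) and the red knob is at (679,445), with the base corners clear.

```bash
cat >> h.py <<'E'
def rigfit(c):
    f=lambda L:np.array(L,float)/5+[210,150]-0.4
    base=ray(c,f([(66,93),(705,40),(748,493),(95,549)]),12)
    hand=ray(c,f([(525,103),(541,268)]),85)
    src=np.array([(-40,95),(360,95),(360,-190),(-40,-190),(245,48),(245,-48)],float)
    dst=np.r_[base,hand][:,:2]
    a,b=src-src.mean(0),dst-dst.mean(0)
    th=np.arctan2((a[:,0]*b[:,1]-a[:,1]*b[:,0]).sum(),(a*b).sum())
    R=np.array([[np.cos(th),-np.sin(th)],[np.sin(th),np.cos(th)]])
    t=dst.mean(0)-R@src.mean(0)
    return th,R,t,(dst-(src@R.T+t))
E
python3 - <<'E'
from h import *
c=ctrl.capture("top")
th,R,t,res=rigfit(c);print(th,t,res.round(1))
np.savez("rig.npz",th=th,R=R,t=t)
f=lambda p:np.array(p,float)/5+[210,150]-0.4
for n,p,z in(("a",(382,127),94),("b",(385,265),94),("knob",(679,445),105),("h",(533,185),85)):
    w=ray(c,f(p),z)[0];print(n,w.round(1),(R.T@(w[:2]-t)).round(1))
h=R@[245,0]+t;print("handle",h)
s=ctrl.sense();q=s["ee_rot"];M=Ro.from_quat([q[1],q[2],q[3],q[0]]).as_matrix();print(M.round(3),s["eef_pos"])
# desired: tool z down, tool y along +-rig x
for sg in(1,-1):
    y=sg*np.r_[R[:,0],0];z=np.array([0,0,-1.]);x=np.cross(y,z);D=np.c_[x,y,z]
    print(sg,(Ro.from_matrix(M.T@D).as_rotvec()/np.radians(6)).round(2))
print("tool shift to handle xy", (M.T@(np.r_[h,150]-s["eef_pos"])).round(1))
E
```

```text
-1.4870932744147438 [601.35296815 194.50062702] [[-0.7  0.3]
 [-0.8 -0.6]
 [ 0.3 -0.2]
 [ 0.9 -0.3]
 [ 1.6  1. ]
 [-1.3 -0.3]]
a [655.4  39.5  94. ] [159.   40.9]
b [573.5  37.2  94. ] [154.4 -40.9]
knob [ 467.7 -133.1  105. ] [ 315.3 -160.6]
h [622.1 -49.3  85. ] [244.7   0.3]
handle [621.83627805 -49.64161434]
[[ 0.968  0.249 -0.   ]
 [ 0.249 -0.968  0.001]
 [ 0.    -0.001 -1.   ]] [ 130.79020555 -508.30249171  230.94553998]
1 [-0.01 -0.    1.61]
-1 [ 0.000e+00 -1.000e-02 -2.839e+01]
tool shift to handle xy [ 589.8 -321.8   81.3]
```

```bash
R="29.5 -16.1 0 0 0 0"
python3 -m inch '29.5 -16.1 0 0 0 0;29.5 -16.1 0 0 0 0;29.5 -16.1 0 0 0 0;29.5 -16.1 0 0 0 0;29.5 -16.1 0 0 0 0;29.5 -16.1 0 0 0 0;29.5 -16.1 0 0 0 0;29.5 -16.1 0 0 0 0;29.5 -16.1 0 0 0 0;29.5 -16.1 0 0 0 0' 0.6 60
python3 -m inch '29.5 -16.1 0 0 0 0;29.5 -16.1 0 0 0 0;29.5 -16.1 0 0 0 0;29.5 -16.1 0 0 0 0;29.5 -16.1 0 0 0 0;29.5 -16.1 0 0 0 0;29.5 -16.1 0 0 0 0;29.5 -16.1 0 0 0 0;29.5 -16.1 0 0 0 0;29.5 -16.1 0 0 0 0'
python3 -m inch '0 0 0 0 0 0.8;0 0 0 0 0 0.8;0 0 10 0 0 0;0 0 20 0 0 0;0 0 20 0 0 0;0 0 20 0 0 0;0 0 20 0 0 0;0 0 10 0 0 0;0 0 0 0 0 0;0 0 0 0 0 0'
cat > st.py <<'E'
from h import *
r=np.load("rig.npz");R,t=r["R"],r["t"]
s=ctrl.sense();q=s["ee_rot"];M=Ro.from_quat([q[1],q[2],q[3],q[0]]).as_matrix()
p=s["eef_pos"];x,y=R.T@(p[:2]-t)
print("t",round(s["time_s"],2),"rig xyz",round(x,1),round(y,1),round(p[2],1),"F rig",(R.T@s["force"][:2]).round(1),s["force"][2].round(1),"g",round(s["grip_width"],3),round(s["grip_force"],1))
g=p-19*M[:,2];gx=R.T@(g[:2]-t)
print("tool y in rig",(R.T@M[:2,1]).round(3),"th est",round(np.arctan2(g[2]-30,gx[0])-0.2208,4))
E
python3 st.py
python3 - <<'E'
from h import *
c=ctrl.capture("wrist");cv2.imwrite("pics/w1.png",c["image"][:,:,::-1])
E
```

```text
time_s: 1.03
eef_pos: [377.3, -277.6, 231.3]
ee_rot: [0.0, 0.992, 0.126, -0.0]
force: [-0.1, -1.2, 0.8]
grip_width: 0.603
grip_force: 0.0
time_s: 1.87
eef_pos: [622.9, -48.1, 231.1]
ee_rot: [-0.0, 0.992, 0.126, -0.0]
force: [-0.3, -0.7, 0.8]
grip_width: 0.599
grip_force: 0.0
time_s: 2.7
eef_pos: [621.9, -49.8, 131.4]
ee_rot: [-0.0, 0.999, 0.043, -0.0]
force: [-0.4, -1.0, -0.2]
grip_width: 0.601
grip_force: 0.0
t 2.7 rig xyz 245.2 0.1 131.4 F rig [ 0.9 -0.5] -0.2 g 0.601 0.0
tool y in rig [1.    0.001] th est 0.2358
```

View pics/w1.png

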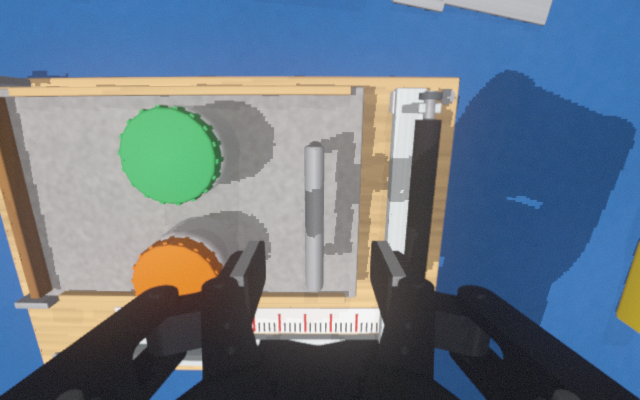

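The wrist view shows the handle bar (313,145-290) midway between the open fingers, with both jars clear to the left. I descend and pinch.

```bash
python3 -m inch '0 0 10 0 0 0;0 0 10 0 0 0;0 0 10 0 0 0;0 0 10 0 0 0;0 0 10 0 0 0;0 0 10 0 0 0;0 0 5 0 0 0;0 0 0 0 0 0;0 0 0 0 0 0;0 0 0 0 0 0'
python3 -m inch '0 0 0 0 0 0;0 0 0 0 0 0;0 0 0 0 0 0;0 0 0 0 0 0;0 0 0 0 0 0;0 0 0 0 0 0;0 0 0 0 0 0;0 0 0 0 0 0;0 0 0 0 0 0;0 0 0 0 0 0' 0 60
python3 st.py
python3 - <<'E'
import numpy as np
for a in np.arange(0,0.56,0.03): print(round(a,2),(251.1*np.cos(.2208+a)).round(1),(30+251.1*np.sin(.2208+a)-19).round(1))
E
```

```text
time_s: 3.58
eef_pos: [622.3, -49.7, 66.9]
ee_rot: [0.0, 0.999, 0.042, 0.0]
force: [-0.4, -0.2, 0.4]
grip_width: 0.598
grip_force: 0.0
time_s: 4.42
eef_pos: [621.9, -47.6, 66.8]
ee_rot: [-0.002, 0.999, 0.042, 0.0]
force: [-0.3, 9.7, 4.4]
grip_width: 0.116
grip_force: 58.4
t 4.42 rig xyz 243.0 0.3 66.8 F rig [-9.7  0.5] 4.4 g 0.116 58.4
tool y in rig [1.    0.001] th est 0.0049
0.0 245.0 66.0
0.03 243.2 73.3
0.06 241.3 80.6
0.09 239.1 87.8
0.12 236.7 94.9
0.15 234.0 102.0
0.18 231.2 109.0
0.21 228.2 115.9
0.24 224.9 122.7
0.27 221.5 129.4
0.3 217.8 135.9
0.33 214.0 142.4
0.36 209.9 148.8
0.39 205.7 155.0
0.42 201.3 161.1
0.45 196.7 167.1
0.48 191.9 172.9
0.51 187.0 178.6
0.54 181.9 184.1
```

```bash
python3 -m inch '0 -0.5 -1 0 0 0;0 -0.5 -2 0 0 0;0 -0.7 -3 0 0 0;0 -1 -4 0 0 0;0 -1.4 -5 0 0 0;0 -1.6 -5 0 0 0;0 -1.7 -5 0 0 0;0 -1.7 -5 0 0 0;0 -1.5 -4 0 0 0;0 -1 -2 0 0 0'
python3 st.py
cat > jars.py <<'E'
import sys
from h import *
r=np.load("rig.npz");R,t=r["R"],r["t"];th=float(sys.argv[1])
c=ctrl.capture("top");im=c["image"]
B=(215,150,370,225)
o=-cv2.Rodrigues(np.array(c["rvec"],float))[0].T@np.array(c["tvec"],float).ravel()
def rigc(w): return np.r_[R.T@(w[:2]-t),w[2]-30]
for n,a,b in(("green",45,85),("orange",4,14)):
    L=blob(im,a,b,130,60,B)[0]
    if not L: print(n,"none");continue
    A,p=max(L,key=lambda k:k[0])
    w=ray(c,p,94)[0];O=rigc(o);d=rigc(w)-O
    nrm=np.array([-np.sin(th),0,np.cos(th)]);k=(64-O@nrm)/(d@nrm);P=O+k*d
    print(n,A,p,"board x",round(P[0]*np.cos(th)+P[2]*np.sin(th),1),"y",round(P[1],1))
E
python3 jars.py 0.15
python3 -c "
from h import *
cv2.imwrite('pics/t2.png',cv2.resize(ctrl.capture('top')['image'][150:270,210:370],None,fx=4,fy=4)[:,:,::-1])"
```

```text
time_s: 5.25
eef_pos: [620.9, -37.8, 100.6]
ee_rot: [-0.0, 0.999, 0.042, -0.0]
force: [7.1, -2.1, -16.3]
grip_width: 0.115
grip_force: 58.3
t 5.25 rig xyz 233.1 0.0 100.6 F rig [2.7 6.9] -16.3 g 0.115 58.3
tool y in rig [1.    0.001] th est 0.1462
green none
orange none
```

View pics/t2.png

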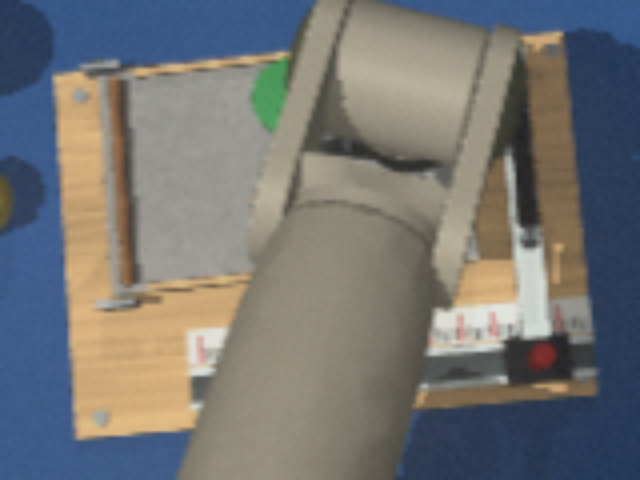

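The top view is blocked by the arm over the board, with only a sliver of the green lid showing at (268,95). I'll use the wrist and scene cameras instead.

```bash
cat > jars.py <<'E'
import sys
from h import *
r=np.load("rig.npz");R,t=r["R"],r["t"]
s=ctrl.sense();q=s["ee_rot"];M=Ro.from_quat([q[1],q[2],q[3],q[0]]).as_matrix()
g=s["eef_pos"]-19*M[:,2];gx=R.T@(g[:2]-t);th=np.arctan2(g[2]-30,gx[0])-0.2208
if len(sys.argv)>1: th=float(sys.argv[1])
print("t",round(s["time_s"],2),"theta",round(th,4),"tcp x",gx[0].round(1),"z",s["eef_pos"][2].round(1),"F",(R.T@s["force"][:2]).round(1),s["force"][2].round(1))
def rigc(w): return np.r_[R.T@(w[:2]-t),w[2]-30]
for cam,B in(("wrist",None),("scene",(280,190,420,280))):
  c=ctrl.capture(cam);im=c["image"]
  o=-cv2.Rodrigues(np.array(c["rvec"],float))[0].T@np.array(c["tvec"],float).ravel()
  for n,a,b in(("green",45,85),("orange",4,14)):
    L=blob(im,a,b,160,60,B)[0]
    if not L: print(cam,n,"none");continue
    A,p=max(L,key=lambda k:k[0])
    w=ray(c,p,94)[0];O=rigc(o);d=rigc(w)-O
    nrm=np.array([-np.sin(th),0,np.cos(th)]);k=(64-O@nrm)/(d@nrm);P=O+k*d
    print(cam,n,A,p,"bx",round(P[0]*np.cos(th)+P[2]*np.sin(th),1),"y",round(P[1],1))
E
python3 jars.py
python3 -c "
from h import *
a=ctrl.capture('wrist')['image'];b=ctrl.capture('scene')['image'][170:290,260:430]
b=cv2.resize(b,(567,400));cv2.imwrite('pics/ws.png',cv2.resize(np.hstack([a,b]),(800,266))[:,:,::-1])"
```

```text
t 5.35 theta 0.1472 tcp x 233.0 z 100.8 F [-0.9  6. ] -11.1
wrist green none
wrist orange 1070 [148.  289.6] bx 168.2 y -8.7
scene green none
scene orange none
```

View pics/ws.png

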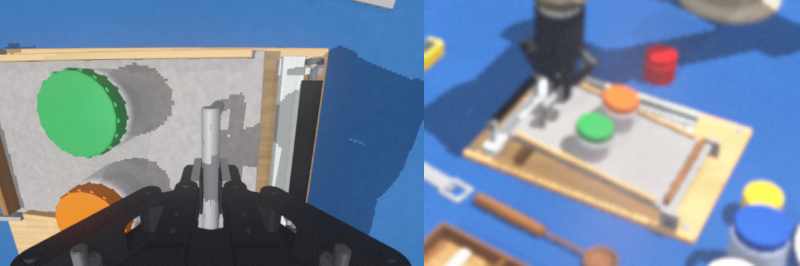

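Both jars are visible in both views (wrist: green (80,112), orange (85,205); scene half: green (595,127), orange (620,98)), still in place. I relax the colour thresholds.

```bash
sed -i 's/("green",45,85),("orange",4,14)/("green",50,85,90),("orange",3,13,165)/; s/for n,a,b in/for n,a,b,S in/; s/blob(im,a,b,160,60,B)/blob(im,a,b,S,60,B)/' jars.py
python3 jars.py
python3 -m inch '0 -0.4 -1 0 0 0;0 -0.4 -1 0 0 0;0 -0.5 -1 0 0 0;0 -0.5 -1.2 0 0 0;0 -0.6 -1.4 0 0 0;0 -0.6 -1.4 0 0 0;0 -0.6 -1.4 0 0 0;0 -0.6 -1.4 0 0 0;0 -0.4 -1 0 0 0;0 -0.4 -1 0 0 0'
python3 jars.py
```

```text
t 5.55 theta 0.1472 tcp x 233.0 z 100.8 F [-0.7  4.8] -10.7
wrist green 14049 [122.8 168.3] bx 165.8 y 46.8
wrist orange 849 [152.9 290.4] bx 170.6 y -8.9
scene green 153 [336.9 226.7] bx 157.9 y 48.9
scene orange none
time_s: 6.48
eef_pos: [620.6, -33.3, 112.2]
ee_rot: [-0.0, 0.999, 0.042, -0.0]
force: [7.1, -1.8, -14.4]
grip_width: 0.118
grip_force: 58.2
t 6.48 theta 0.1959 tcp x 228.6 z 112.2 F [2.4 6.9] -14.4
wrist green 12915 [130.5 167. ] bx 166.9 y 46.8
wrist orange 826 [159.7 286.7] bx 172.2 y -8.9
scene green 156 [338.  225.4] bx 158.5 y 49.1
scene orange none
```

```bash
python3 -m inch '0 -0.3 -0.6 0 0 0;0 -0.3 -0.6 0 0 0;0 -0.4 -0.8 0 0 0;0 -0.4 -0.8 0 0 0;0 -0.4 -0.8 0 0 0;0 -0.4 -0.8 0 0 0;0 -0.4 -0.6 0 0 0;0 -0.2 -0.4 0 0 0;0 0 0 0 0 0;0 0 0 0 0 0'
python3 - <<'E'
from h import *
for n,P in(("wrist",[(120,320),(150,310),(160,288),(20,270)]),("scene",[(345,215),(338,225)])):
    H=cv2.cvtColor(ctrl.capture(n)["image"],cv2.COLOR_RGB2HSV);print([H[y,x] for x,y in P])
E
python3 jars.py
```

```text
time_s: 7.42
eef_pos: [620.4, -30.8, 117.7]
ee_rot: [0.0, 0.999, 0.042, -0.0]
force: [6.7, -3.0, -13.3]
grip_width: 0.115
grip_force: 58.4
[array([ 16, 199, 236], dtype=uint8), array([ 16, 200, 236], dtype=uint8), array([ 12, 181, 144], dtype=uint8), array([ 14, 118, 182], dtype=uint8)]
[array([  8, 150, 222], dtype=uint8), array([ 67, 131, 224], dtype=uint8)]
t 7.52 theta 0.2201 tcp x 226.1 z 117.7 F [3.1 7.3] -13.5
wrist green 12431 [133.9 166.3] bx 167.2 y 46.8
wrist orange 810 [162.8 285.3] bx 172.8 y -9.1
scene green 158 [338.6 224.9] bx 158.5 y 49.6
scene orange none
```

```bash
sed -i 's/("orange",3,13,165)/("orange",3,18,140)/' jars.py; python3 jars.py
python3 -m inch '0 -0.2 -0.4 0 0 0;0 -0.2 -0.4 0 0 0;0 -0.3 -0.6 0 0 0;0 -0.3 -0.6 0 0 0;0 -0.3 -0.6 0 0 0;0 -0.3 -0.6 0 0 0;0 -0.3 -0.6 0 0 0;0 -0.2 -0.4 0 0 0;0 -0.1 -0.2 0 0 0;0 0 0 0 0 0'
python3 jars.py
```

```text
t 7.62 theta 0.22 tcp x 226.1 z 117.7 F [3.3 6.9] -14.3
wrist green 12428 [133.9 166.3] bx 167.2 y 46.8
wrist orange 3838 [136.5 300. ] bx 156.2 y -19.5
scene green 157 [338.6 224.8] bx 158.7 y 49.2
scene orange 130 [350.2 212.4] bx 153.2 y -32.0
time_s: 8.55
eef_pos: [620.2, -28.8, 122.0]
ee_rot: [0.0, 0.999, 0.042, -0.0]
force: [7.2, -4.3, -14.6]
grip_width: 0.118
grip_force: 58.3
t 8.55 theta 0.2391 tcp x 224.1 z 122.0 F [4.9 6.8] -14.6
wrist green 12051 [136.6 165.7] bx 167.5 y 46.9
wrist orange 3798 [139.1 298.4] bx 156.5 y -19.6
scene green 157 [339.2 224.3] bx 158.7 y 48.9
scene orange 130 [350.6 211.9] bx 153.8 y -31.9
```

```bash
python3 -m inch '0 -0.2 -0.4 0 0 0;0 -0.2 -0.4 0 0 0;0 -0.3 -0.6 0 0 0;0 -0.3 -0.6 0 0 0;0 -0.3 -0.6 0 0 0;0 -0.3 -0.6 0 0 0;0 -0.3 -0.6 0 0 0;0 -0.2 -0.4 0 0 0;0 -0.1 0 0 0 0;0 0 0 0 0 0'
python3 jars.py
```

```text
time_s: 9.48
eef_pos: [620.0, -26.8, 126.2]
ee_rot: [0.001, 0.999, 0.042, -0.0]
force: [8.3, -4.8, -15.4]
grip_width: 0.112
grip_force: 58.3
t 9.48 theta 0.2578 tcp x 222.1 z 126.2 F [5.4 7.9] -15.4
wrist green 11700 [139.2 165.2] bx 167.8 y 46.8
wrist orange 3741 [141.8 296.9] bx 156.8 y -19.8
scene green 157 [339.6 223.9] bx 159.0 y 49.3
scene orange 133 [351.1 211.4] bx 154.0 y -32.2
```

```bash
python3 -m inch '0 -0.3 -0.4 0 0 0;0 -0.3 -0.4 0 0 0;0 -0.3 -0.6 0 0 0;0 -0.3 -0.6 0 0 0;0 -0.3 -0.6 0 0 0;0 -0.3 -0.6 0 0 0;0 -0.3 -0.6 0 0 0;0 -0.2 -0.4 0 0 0;0 -0.1 0 0 0 0;0 0 0 0 0 0'
python3 jars.py
```

```text
time_s: 10.42
eef_pos: [619.8, -24.6, 130.7]
ee_rot: [0.001, 0.999, 0.042, -0.0]
force: [5.6, -6.0, -12.4]
grip_width: 0.114
grip_force: 58.3
t 10.42 theta 0.2778 tcp x 219.8 z 130.7 F [6.5 5. ] -12.4
wrist green 11278 [142.5 164.7] bx 168.4 y 46.8
wrist orange 3689 [145. 295.] bx 157.5 y -19.7
scene green 158 [340.2 223.4] bx 159.1 y 49.2
scene orange 136 [351.6 210.8] bx 154.6 y -32.7
```

```bash
python3 -m inch '0 -0.3 -0.4 0 0 0;0 -0.3 -0.4 0 0 0;0 -0.3 -0.6 0 0 0;0 -0.3 -0.6 0 0 0;0 -0.3 -0.6 0 0 0;0 -0.3 -0.6 0 0 0;0 -0.3 -0.6 0 0 0;0 -0.3 -0.4 0 0 0;0 -0.1 0 0 0 0;0 0 0 0 0 0'
python3 jars.py
```

```text
time_s: 11.35
eef_pos: [619.7, -22.4, 134.9]
ee_rot: [0.001, 0.999, 0.042, -0.0]
force: [5.4, -7.1, -12.6]
grip_width: 0.112
grip_force: 58.3
t 11.35 theta 0.2969 tcp x 217.6 z 134.9 F [7.5 4.8] -12.6
wrist green 10949 [145.1 164.2] bx 168.7 y 46.9
wrist orange 3627 [147.7 293.5] bx 157.8 y -19.8
scene green 162 [340.7 223.1] bx 159.1 y 49.9
scene orange 136 [352.4 210.5] bx 153.8 y -32.8
```

```bash
python3 -m inch '0 -0.3 -0.4 0 0 0;0 -0.3 -0.4 0 0 0;0 -0.3 -0.6 0 0 0;0 -0.3 -0.6 0 0 0;0 -0.3 -0.6 0 0 0;0 -0.3 -0.6 0 0 0;0 -0.3 -0.6 0 0 0;0 -0.3 -0.4 0 0 0;0 -0.1 0 0 0 0;0 0 0 0 0 0'
python3 jars.py
```

```text
time_s: 12.28
eef_pos: [619.5, -20.0, 139.1]
ee_rot: [0.001, 0.999, 0.042, -0.0]
force: [6.4, -7.0, -11.8]
grip_width: 0.114
grip_force: 58.3
t 12.28 theta 0.3161 tcp x 215.2 z 139.1 F [7.5 5.8] -11.8
wrist green 10623 [147.9 163.6] bx 169.0 y 46.9
wrist orange 3578 [150.3 292. ] bx 158.1 y -19.9
scene green 163 [341.4 222.7] bx 158.9 y 49.7
scene orange 138 [352.9 210.1] bx 154.1 y -32.6
```

```bash
python3 -m inch '0 -0.3 -0.4 0 0 0;0 -0.3 -0.4 0 0 0;0 -0.3 -0.6 0 0 0;0 -0.3 -0.6 0 0 0;0 -0.3 -0.6 0 0 0;0 -0.3 -0.6 0 0 0;0 -0.3 -0.6 0 0 0;0 -0.3 -0.4 0 0 0;0 -0.1 0 0 0 0;0 0 0 0 0 0'
python3 jars.py
```

```text
time_s: 13.22
eef_pos: [619.2, -17.6, 143.3]
ee_rot: [0.001, 0.999, 0.042, -0.0]
force: [6.8, -8.0, -12.6]
grip_width: 0.116
grip_force: 58.3
t 13.22 theta 0.3353 tcp x 212.8 z 143.3 F [8.5 6.1] -12.6
wrist green 10302 [150.6 163.2] bx 169.4 y 46.9
wrist orange 3516 [153.  290.6] bx 158.4 y -20.0
scene green 164 [341.9 222.2] bx 159.4 y 49.6
scene orange 139 [353.5 209.6] bx 154.4 y -33.1
```

```bash
python3 -m inch '0 -0.3 -0.4 0 0 0;0 -0.3 -0.4 0 0 0;0 -0.3 -0.6 0 0 0;0 -0.3 -0.6 0 0 0;0 -0.3 -0.6 0 0 0;0 -0.3 -0.6 0 0 0;0 -0.3 -0.6 0 0 0;0 -0.3 -0.4 0 0 0;0 -0.1 0 0 0 0;0 0 0 0 0 0'
python3 jars.py
```

```text
time_s: 14.15
eef_pos: [619.0, -15.1, 147.4]
ee_rot: [0.001, 0.999, 0.042, -0.0]
force: [6.0, -7.1, -12.4]
grip_width: 0.115
grip_force: 58.3
t 14.15 theta 0.3545 tcp x 210.3 z 147.4 F [7.6 5.4] -12.4
wrist green 10008 [153.3 162.6] bx 169.7 y 46.9
wrist orange 3454 [155.5 289.1] bx 158.6 y -20.1
scene green 163 [342.6 221.8] bx 159.3 y 49.4
scene orange 143 [354.2 209.2] bx 154.2 y -33.4
```

```bash
python3 -m inch '0 -0.3 -0.4 0 0 0;0 -0.3 -0.4 0 0 0;0 -0.3 -0.6 0 0 0;0 -0.3 -0.6 0 0 0;0 -0.3 -0.6 0 0 0;0 -0.3 -0.5 0 0 0;0 -0.3 -0.5 0 0 0;0 -0.3 -0.4 0 0 0;0 -0.2 0 0 0 0;0 0 0 0 0 0'
python3 jars.py
```

```text
time_s: 15.08
eef_pos: [618.8, -12.6, 151.6]
ee_rot: [0.001, 0.999, 0.042, -0.0]
force: [6.4, -8.5, -11.7]
grip_width: 0.114
grip_force: 58.4
t 15.08 theta 0.3742 tcp x 207.7 z 151.6 F [9.  5.7] -11.7
wrist green 9690 [156.5 162.2] bx 170.3 y 47.0
wrist orange 3385 [158.7 287.4] bx 159.4 y -19.9
scene green 163 [343.1 221.4] bx 159.8 y 49.8
scene orange 147 [354.8 208.7] bx 154.6 y -33.8
```

```bash
python3 -m inch '0 -0.3 -0.4 0 0 0;0 -0.3 -0.4 0 0 0;0 -0.3 -0.6 0 0 0;0 -0.3 -0.6 0 0 0;0 -0.3 -0.6 0 0 0;0 -0.3 -0.5 0 0 0;0 -0.3 -0.5 0 0 0;0 -0.3 -0.4 0 0 0;0 -0.2 0 0 0 0;0 0 0 0 0 0'
python3 jars.py
```

```text
time_s: 16.02
eef_pos: [618.6, -10.0, 155.5]
ee_rot: [0.001, 0.999, 0.042, -0.0]
force: [6.6, -7.2, -12.0]
grip_width: 0.114
grip_force: 58.4
t 16.02 theta 0.3929 tcp x 205.1 z 155.5 F [7.7 6. ] -12.0
wrist green 8260 [123.5 159.2] bx 146.7 y 46.9
wrist orange 3324 [161.2 286.1] bx 159.6 y -20.1
scene green 159 [352.  226.5] bx 128.0 y 48.5
scene orange 149 [355.5 208.4] bx 154.4 y -33.8
```

The green jar is sliding, so I stop raising the board and let it settle.

```bash
python3 -m inch '0 0 0 0 0 0;0 0 0 0 0 0;0 0 0 0 0 0;0 0 0 0 0 0;0 0 0 0 0 0;0 0 0 0 0 0;0 0 0 0 0 0;0 0 0 0 0 0;0 0 0 0 0 0;0 0 0 0 0 0'
python3 jars.py
python3 -c "
from h import *
b=ctrl.capture('scene')['image'][170:290,260:430]
cv2.imwrite('pics/s3.png',cv2.resize(b,(680,480))[:,:,::-1])"
```

```text
time_s: 16.95
eef_pos: [618.6, -9.9, 155.6]
ee_rot: [0.001, 0.999, 0.042, -0.0]
force: [5.5, -7.3, -12.3]
grip_width: 0.116
grip_force: 58.8
t 16.95 theta 0.3933 tcp x 205.1 z 155.6 F [7.8 4.9] -12.3
wrist green 5345 [ 33.3 155.4] bx 67.9 y 45.2
wrist orange 3333 [161.1 286.1] bx 159.5 y -20.1
scene green 167 [372.  240.4] bx 50.1 y 47.8
scene orange 148 [355.6 208.5] bx 153.9 y -33.6
```

View pics/s3.png

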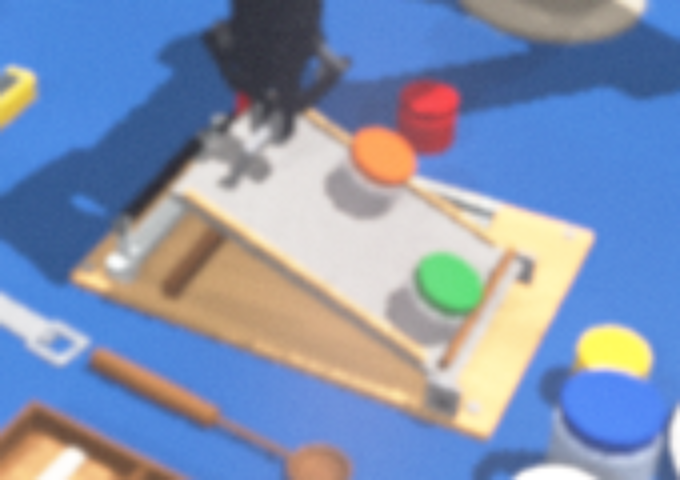

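The green jar lies at the stop (450,282 in the crop) and the orange jar stands in place (382,155), with the board steady at 0.393 rad. I release the handle, go up and move over to the outer side of the knob.

```bash
python3 -m inch '0 0 0 0 0 0;0 0 0 0 0 0;0 0 0 0 0 0;0 0 0 0 0 0;0 0 0 0 0 0;0 0 0 0 0 0;0 0 0 0 0 0;0 0 0 0 0 0;0 0 0 0 0 0;0 0 0 0 0 0' 0.35
python3 jars.py 0.393; python3 st.py
```

```text
time_s: 17.93
eef_pos: [618.5, -8.4, 157.1]
ee_rot: [0.0, 0.999, 0.042, 0.0]
force: [0.5, -0.4, -0.1]
grip_width: 0.354
grip_force: 0.0
t 17.93 theta 0.393 tcp x 203.6 z 157.1 F [0.4 0.5] -0.1
wrist green 5445 [ 37.4 154.2] bx 66.4 y 45.5
wrist orange 2408 [162.1 279.3] bx 157.4 y -17.6
scene green 168 [372.  240.4] bx 50.1 y 47.8
scene orange 146 [355.5 208.4] bx 154.4 y -33.8
t 18.03 rig xyz 203.6 0.1 157.1 F rig [ 0.5 -0.8] -0.5 g 0.353 0.0
tool y in rig [1.    0.001] th est 0.4017
```

```bash
python3 -m inch '0 0 -4 0 0 0;0 0 -8 0 0 0;0 0 -12 0 0 0;0 0 -14 0 0 0;0 0 -14 0 0 0;0 0 -14 0 0 0;0 0 -14 0 0 0;0 0 -14 0 0 0;0 0 -14 0 0 0;0 0 -10 0 0 0'
python3 -m inch '-16 15 0 0 0 0;-16 15 0 0 0 0;-16 15 0 0 0 0;-16 15 0 0 0 0;-16 15 0 0 0 0;-16 15 0 0 0 0;-16 15 0 0 0 0;-16 15 0 0 0 0;-16 15 0 0 0 0;-16 15 0 0 0 0' 0
python3 -m inch '0 0 10 0 0 0;0 0 15 0 0 0;0 0 15 0 0 0;0 0 20 0 0 0;0 0 20 0 0 0;0 0 20 0 0 0;0 0 15 0 0 0;0 0 10 0 0 0;0 0 0 0 0 0;0 0 0 0 0 0'
python3 st.py
python3 - <<'E'
from h import *
r=np.load("rig.npz");R,t=r["R"],r["t"]
for n in("top","wrist"):
    c=ctrl.capture(n)
    for a,b in((0,6),(170,180)):
        for A,p in blob(c["image"],a,b,150,90)[0]:
            w=ray(c,p,105)[0];x=(R.T@(w[:2]-t)).round(1)
            if abs(x[1]+160)<25: print(n,A,p,x)
cv2.imwrite("pics/w4.png",c["image"][:,:,::-1])
E
```

```text
time_s: 18.87
eef_pos: [618.7, -8.4, 277.3]
ee_rot: [0.0, 0.999, 0.042, 0.001]
force: [-0.5, -0.4, 0.4]
grip_width: 0.351
grip_force: 0.0
time_s: 19.7
eef_pos: [470.9, -171.9, 275.6]
ee_rot: [0.0, 0.999, 0.042, 0.0]
force: [-0.4, -0.8, -0.7]
grip_width: -0.001
grip_force: 0.0
time_s: 20.53
eef_pos: [471.9, -171.2, 150.4]
ee_rot: [-0.0, 0.999, 0.042, 0.0]
force: [-0.9, -0.5, -0.1]
grip_width: 0.0
grip_force: 0.0
t 20.53 rig xyz 353.6 -159.6 150.4 F rig [ 0.4 -1. ] -0.1 g 0.0 0.0
tool y in rig [1.    0.001] th est 0.1548
wrist 403 [254.9 220.5] [ 315.  -156.7]
wrist 18 [265.3 216. ] [ 321.8 -153.7]
wrist 52 [255.1 229.1] [ 314.8 -162.5]
```

View pics/w4.png

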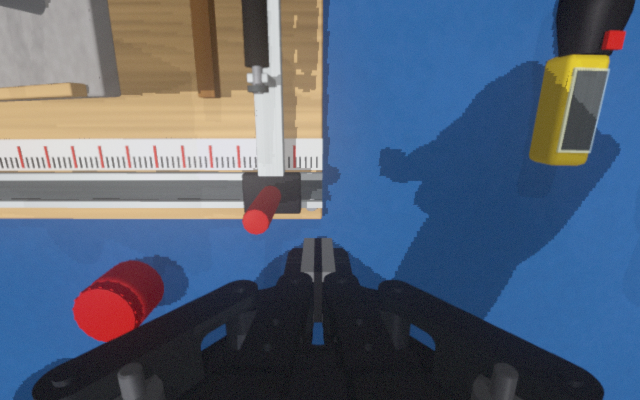

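The wrist view shows the knob top at (256,222) on its shoe, and the closed fingertips at (318,245) on its outer side and in line with the track. The red look-alike jar (115,310) is out of the way. I lower and push.

```bash
python3 -m inch '0 0 8 0 0 0;0 0 10 0 0 0;0 0 12 0 0 0;0 0 12 0 0 0;0 0 12 0 0 0;0 0 10 0 0 0;0 0 6 0 0 0;0 0 0 0 0 0;0 0 0 0 0 0;0 0 0 0 0 0'
python3 st.py
python3 -m inch '0 -1 0 0 0 0;0 -2 0 0 0 0;0 -2 0 0 0 0;0 -2 0 0 0 0;0 -2 0 0 0 0;0 -2 0 0 0 0;0 -3 0 0 0 0;0 -4 0 0 0 0;0 -4 0 0 0 0;0 -4 0 0 0 0'
python3 st.py
python3 -m inch '0 -5 0 0 0 0;0 -6 0 0 0 0;0 -7 0 0 0 0;0 -7 0 0 0 0;0 -7 0 0 0 0;0 -7 0 0 0 0;0 -7 0 0 0 0;0 -7 0 0 0 0;0 -7 0 0 0 0;0 -7 0 0 0 0'
python3 st.py
```

```text
time_s: 21.47
eef_pos: [472.0, -171.5, 80.6]
ee_rot: [0.0, 0.999, 0.042, 0.0]
force: [0.1, -0.7, 0.1]
grip_width: -0.002
grip_force: 0.0
t 21.47 rig xyz 353.9 -159.5 80.6 F rig [0.7 0. ] 0.1 g -0.002 0.0
tool y in rig [1.    0.001] th est -0.0266
time_s: 22.3
eef_pos: [469.5, -145.3, 80.2]
ee_rot: [0.0, 0.999, 0.042, 0.0]
force: [-0.4, -2.8, -1.4]
grip_width: -0.004
grip_force: 1.7
t 22.3 rig xyz 327.6 -159.8 80.2 F rig [ 2.8 -0.6] -1.4 g -0.004 1.7
tool y in rig [1.    0.001] th est -0.0128
time_s: 23.13
eef_pos: [463.8, -77.9, 80.1]
ee_rot: [0.0, 0.999, 0.042, 0.0]
force: [0.9, -4.3, -0.8]
grip_width: -0.0
grip_force: 1.8
t 23.13 rig xyz 260.0 -159.8 80.1 F rig [4.3 0.5] -0.8 g -0.0 1.8
tool y in rig [1.    0.001] th est 0.0391
```

```bash
python3 -m inch '0 -6 0 0 0 0;0 -7 0 0 0 0;0 -7 0 0 0 0;0 -7 0 0 0 0;0 -7 0 0 0 0;0 -7 0 0 0 0;0 -7 0 0 0 0;0 -6 0 0 0 0;0 -4 0 0 0 0;0 -2 0 0 0 0'
cat > kn.py <<'E'
from h import *
r=np.load("rig.npz");R,t=r["R"],r["t"]
c=ctrl.capture("wrist")
for a,b in((0,6),(170,180)):
    for A,p in blob(c["image"],a,b,150,90)[0]:
        x=(R.T@(ray(c,p,105)[0][:2]-t)).round(1)
        if abs(x[1]+160)<20: print("knob",A,p,x)
F=[]
for i in range(6): s=ctrl.sense();F.append(np.r_[R.T@s["force"][:2],s["force"][2]]);ctrl.capture("wrist")
print("F mean",np.mean(F,0).round(2))
E
python3 st.py; python3 kn.py
```

```text
time_s: 23.97
eef_pos: [458.7, -18.2, 80.1]
ee_rot: [-0.0, 0.999, 0.042, -0.0]
force: [1.5, -3.4, 0.6]
grip_width: 0.002
grip_force: 1.6
t 23.97 rig xyz 200.0 -159.9 80.1 F rig [3.5 1.3] 0.6 g 0.002 1.6
tool y in rig [1.    0.001] th est 0.1119
knob 1436 [269.2 259.3] [ 181.2 -149.6]
knob 14 [285.2 246.1] [ 187.9 -143.7]
knob 14 [273.5 258.6] [ 182.9 -149.3]
knob 10 [249.9 262. ] [ 173.1 -150.8]
knob 34 [247.2 273.7] [ 171.7 -156.2]
F mean [-0.18 -0.12 -0.23]
```

```bash
cat > chk.py <<'E'
import sys
from h import *
r=np.load("rig.npz");R,t=r["R"],r["t"]
F=[];X=[]
for i in range(4):
    s=ctrl.sense();F.append(R.T@s["force"][:2]);X.append((R.T@(s["eef_pos"][:2]-t))[0])
    if i<3: ctrl.capture("wrist")
f=np.mean(F,0)[0];print("t",round(s["time_s"],2),"Fx",f.round(2),"x",np.mean(X).round(2),"grip",round(s["grip_force"],2))
sys.exit(f>1.3)
E
python3 -m inch '0 -3 0 0 0 0;0 -4 0 0 0 0;0 -5 0 0 0 0;0 -5 0 0 0 0;0 -5 0 0 0 0;0 -5 0 0 0 0;0 -4 0 0 0 0;0 -2 0 0 0 0;0 -1 0 0 0 0;0 0 0 0 0 0' | grep force
python3 chk.py && python3 -m inch '0 -0.3 0 0 0 0;0 -0.3 0 0 0 0;0 -0.3 0 0 0 0;0 -0.3 0 0 0 0;0 0 0 0 0 0;0 0 0 0 0 0;0 0 0 0 0 0;0 0 0 0 0 0;0 0 0 0 0 0;0 0 0 0 0 0'| grep force; python3 chk.py
```

```text
force: [0.5, -0.6, -0.3]
grip_force: 0.1
t 25.3 Fx 0.28 x 166.43 grip 0.0
t 25.45 Fx 0.18 x 166.62 grip 0.0False
False
```

```bash
sed -i 's/sys.exit(f>1.3)/sys.exit(int(f>1.3))/' chk.py
python3 -m inch '0 -0.4 0 0 0 0;0 -0.4 0 0 0 0;0 -0.4 0 0 0 0;0 -0.4 0 0 0 0;0 -0.4 0 0 0 0;0 0 0 0 0 0;0 0 0 0 0 0;0 0 0 0 0 0;0 0 0 0 0 0;0 0 0 0 0 0'| grep force; python3 chk.py && python3 -m inch '0 -0.3 0 0 0 0;0 -0.3 0 0 0 0;0 -0.3 0 0 0 0;0 -0.3 0 0 0 0;0 0 0 0 0 0;0 0 0 0 0 0;0 0 0 0 0 0;0 0 0 0 0 0;0 0 0 0 0 0;0 0 0 0 0 0'| grep force; python3 chk.py && python3 -m inch '0 -0.3 0 0 0 0;0 -0.3 0 0 0 0;0 -0.3 0 0 0 0;0 -0.3 0 0 0 0;0 0 0 0 0 0;0 0 0 0 0 0;0 0 0 0 0 0;0 0 0 0 0 0;0 0 0 0 0 0;0 0 0 0 0 0'| grep force; python3 chk.py; python3 kn.py
```

```text
force: [1.0, -2.9, 0.5]
grip_force: 1.5
t 26.43 Fx 2.88 x 164.7 grip 1.5
t 26.58 Fx 2.41 x 164.68 grip 1.5
t 26.73 Fx 2.92 x 164.68 grip 1.5
knob 1389 [269.  260.6] [ 145.7 -150.1]
knob 11 [257.5 259. ] [ 141.  -149.4]
knob 10 [281.6 261.4] [ 150.9 -150.5]
knob 58 [248.9 268.7] [ 137.2 -153.8]
knob 28 [253.6 279.3] [ 138.9 -158.7]
F mean [2.97 0.7  0.39]
```

```bash
sed -i 's/f>1.3/f>4.0/' chk.py
python3 -m inch '0 -0.2 0 0 0 0;0 -0.2 0 0 0 0;0 -0.2 0 0 0 0;0 -0.2 0 0 0 0;0 -0.1 0 0 0 0;0 0 0 0 0 0;0 0 0 0 0 0;0 0 0 0 0 0;0 0 0 0 0 0;0 0 0 0 0 0'| grep ^force; python3 chk.py && python3 -m inch '0 -0.2 0 0 0 0;0 -0.2 0 0 0 0;0 -0.2 0 0 0 0;0 -0.2 0 0 0 0;0 -0.1 0 0 0 0;0 0 0 0 0 0;0 0 0 0 0 0;0 0 0 0 0 0;0 0 0 0 0 0;0 0 0 0 0 0'| grep ^force; python3 chk.py && python3 -m inch '0 -0.2 0 0 0 0;0 -0.2 0 0 0 0;0 -0.2 0 0 0 0;0 -0.2 0 0 0 0;0 -0.1 0 0 0 0;0 0 0 0 0 0;0 0 0 0 0 0;0 0 0 0 0 0;0 0 0 0 0 0;0 0 0 0 0 0'| grep ^force; python3 chk.py && python3 -m inch '0 -0.2 0 0 0 0;0 -0.2 0 0 0 0;0 -0.2 0 0 0 0;0 -0.2 0 0 0 0;0 -0.1 0 0 0 0;0 0 0 0 0 0;0 0 0 0 0 0;0 0 0 0 0 0;0 0 0 0 0 0;0 0 0 0 0 0'| grep ^force; python3 chk.py
```

```text
force: [1.6, -1.9, 0.7]
t 28.07 Fx 2.28 x 163.75 grip 1.24
force: [1.4, -2.5, 0.3]
t 29.05 Fx 2.21 x 162.86 grip 1.33
force: [1.4, -3.0, 0.6]
t 30.03 Fx 2.81 x 161.96 grip 1.3
force: [1.3, -2.7, 0.8]
t 31.02 Fx 2.85 x 161.06 grip 1.3
```

```bash
python3 -m inch '0 -0.2 0 0 0 0;0 -0.2 0 0 0 0;0 -0.2 0 0 0 0;0 -0.2 0 0 0 0;0 -0.1 0 0 0 0;0 0 0 0 0 0;0 0 0 0 0 0;0 0 0 0 0 0;0 0 0 0 0 0;0 0 0 0 0 0'| grep ^force; python3 chk.py && python3 -m inch '0 -0.2 0 0 0 0;0 -0.2 0 0 0 0;0 -0.2 0 0 0 0;0 -0.2 0 0 0 0;0 -0.1 0 0 0 0;0 0 0 0 0 0;0 0 0 0 0 0;0 0 0 0 0 0;0 0 0 0 0 0;0 0 0 0 0 0'| grep ^force; python3 chk.py && python3 -m inch '0 -0.2 0 0 0 0;0 -0.2 0 0 0 0;0 -0.2 0 0 0 0;0 -0.2 0 0 0 0;0 -0.1 0 0 0 0;0 0 0 0 0 0;0 0 0 0 0 0;0 0 0 0 0 0;0 0 0 0 0 0;0 0 0 0 0 0'| grep ^force; python3 chk.py && python3 -m inch '0 -0.2 0 0 0 0;0 -0.2 0 0 0 0;0 -0.2 0 0 0 0;0 -0.2 0 0 0 0;0 -0.1 0 0 0 0;0 0 0 0 0 0;0 0 0 0 0 0;0 0 0 0 0 0;0 0 0 0 0 0;0 0 0 0 0 0'| grep ^force; python3 chk.py && python3 -m inch '0 -0.2 0 0 0 0;0 -0.2 0 0 0 0;0 -0.2 0 0 0 0;0 -0.2 0 0 0 0;0 -0.1 0 0 0 0;0 0 0 0 0 0;0 0 0 0 0 0;0 0 0 0 0 0;0 0 0 0 0 0;0 0 0 0 0 0'| grep ^force; python3 chk.py
```

```text
force: [1.4, -2.7, 0.7]
t 32.0 Fx 2.52 x 160.15 grip 1.3
force: [2.1, -2.5, 0.1]
t 32.98 Fx 2.4 x 159.25 grip 1.3
force: [1.8, -2.0, 0.5]
t 33.97 Fx 2.13 x 158.36 grip 1.3
force: [2.1, -2.9, 0.7]
t 34.95 Fx 2.9 x 157.46 grip 1.3
force: [2.0, -3.2, 0.6]
t 35.93 Fx 2.8 x 156.55 grip 1.3
```

```bash
python3 -m inch '0 -0.2 0 0 0 0;0 -0.2 0 0 0 0;0 -0.2 0 0 0 0;0 -0.2 0 0 0 0;0 -0.1 0 0 0 0;0 0 0 0 0 0;0 0 0 0 0 0;0 0 0 0 0 0;0 0 0 0 0 0;0 0 0 0 0 0'| grep ^force; python3 chk.py && python3 -m inch '0 -0.2 0 0 0 0;0 -0.2 0 0 0 0;0 -0.2 0 0 0 0;0 -0.2 0 0 0 0;0 -0.1 0 0 0 0;0 0 0 0 0 0;0 0 0 0 0 0;0 0 0 0 0 0;0 0 0 0 0 0;0 0 0 0 0 0'| grep ^force; python3 chk.py && python3 -m inch '0 -0.2 0 0 0 0;0 -0.2 0 0 0 0;0 -0.2 0 0 0 0;0 -0.2 0 0 0 0;0 -0.1 0 0 0 0;0 0 0 0 0 0;0 0 0 0 0 0;0 0 0 0 0 0;0 0 0 0 0 0;0 0 0 0 0 0'| grep ^force; python3 chk.py && python3 -m inch '0 -0.2 0 0 0 0;0 -0.2 0 0 0 0;0 -0.2 0 0 0 0;0 -0.2 0 0 0 0;0 -0.1 0 0 0 0;0 0 0 0 0 0;0 0 0 0 0 0;0 0 0 0 0 0;0 0 0 0 0 0;0 0 0 0 0 0'| grep ^force; python3 chk.py && python3 -m inch '0 -0.2 0 0 0 0;0 -0.2 0 0 0 0;0 -0.2 0 0 0 0;0 -0.2 0 0 0 0;0 -0.1 0 0 0 0;0 0 0 0 0 0;0 0 0 0 0 0;0 0 0 0 0 0;0 0 0 0 0 0;0 0 0 0 0 0'| grep ^force; python3 chk.py && python3 -m inch '0 -0.2 0 0 0 0;0 -0.2 0 0 0 0;0 -0.2 0 0 0 0;0 -0.2 0 0 0 0;0 -0.1 0 0 0 0;0 0 0 0 0 0;0 0 0 0 0 0;0 0 0 0 0 0;0 0 0 0 0 0;0 0 0 0 0 0'| grep ^force; python3 chk.py
```

```text
force: [1.4, -2.4, 1.4]
t 36.92 Fx 2.77 x 155.65 grip 1.3
force: [2.2, -2.4, 0.2]
t 37.9 Fx 2.34 x 154.76 grip 1.3
force: [2.5, -2.5, 0.7]
t 38.88 Fx 2.58 x 153.85 grip 1.3
force: [2.7, -1.7, 0.5]
t 39.87 Fx 2.45 x 152.95 grip 1.3
force: [1.9, -2.5, 1.7]
t 40.85 Fx 2.39 x 152.05 grip 1.3
force: [2.4, -2.3, 1.3]
t 41.83 Fx 2.86 x 151.16 grip 1.3
```

```bash
python3 -m inch '0 -0.2 0 0 0 0;0 -0.2 0 0 0 0;0 -0.2 0 0 0 0;0 -0.2 0 0 0 0;0 -0.1 0 0 0 0;0 0 0 0 0 0;0 0 0 0 0 0;0 0 0 0 0 0;0 0 0 0 0 0;0 0 0 0 0 0'| grep ^force; python3 chk.py && python3 -m inch '0 -0.2 0 0 0 0;0 -0.2 0 0 0 0;0 -0.2 0 0 0 0;0 -0.2 0 0 0 0;0 -0.1 0 0 0 0;0 0 0 0 0 0;0 0 0 0 0 0;0 0 0 0 0 0;0 0 0 0 0 0;0 0 0 0 0 0'| grep ^force; python3 chk.py && python3 -m inch '0 -0.2 0 0 0 0;0 -0.2 0 0 0 0;0 -0.2 0 0 0 0;0 -0.2 0 0 0 0;0 -0.1 0 0 0 0;0 0 0 0 0 0;0 0 0 0 0 0;0 0 0 0 0 0;0 0 0 0 0 0;0 0 0 0 0 0'| grep ^force; python3 chk.py && python3 -m inch '0 -0.2 0 0 0 0;0 -0.2 0 0 0 0;0 -0.2 0 0 0 0;0 -0.2 0 0 0 0;0 -0.1 0 0 0 0;0 0 0 0 0 0;0 0 0 0 0 0;0 0 0 0 0 0;0 0 0 0 0 0;0 0 0 0 0 0'| grep ^force; python3 chk.py
```

```text
force: [1.6, -5.4, 0.3]
t 42.82 Fx 5.22 x 150.35 grip 2.45
t 42.97 Fx 5.05 x 150.36 grip 2.45
t 43.12 Fx 5.15 x 150.34 grip 2.45
t 43.27 Fx 4.82 x 150.34 grip 2.45
```

Contact: the push force rose from 2.6 to 5.1 N and the finger began to lag. I back off gently, then lift clear.

```bash
python3 -m inch '0 0.2 0 0 0 0;0 0.2 0 0 0 0;0 0.4 0 0 0 0;0 1 0 0 0 0;0 2 0 0 0 0;0 4 0 0 0 0;0 6 0 0 0 0;0 8 0 0 0 0;0 8 0 0 0 0;0 4 0 0 0 0' | grep ^force
python3 -m inch '0 0 -5 0 0 0;0 0 -10 0 0 0;0 0 -15 0 0 0;0 0 -20 0 0 0;0 0 -20 0 0 0;0 0 -20 0 0 0;0 0 -20 0 0 0;0 0 -10 0 0 0;0 0 0 0 0 0;0 0 0 0 0 0' | grep ^force
python3 st.py; python3 jars.py 0.393
python3 -c "
from h import *
b=ctrl.capture('scene')['image'][170:290,260:430]
cv2.imwrite('pics/s5.png',cv2.resize(b,(680,480))[:,:,::-1])"
```

```text
force: [0.5, 0.9, 0.1]
force: [-1.0, -1.0, -1.0]
t 44.93 rig xyz 184.0 -160.0 200.2 F rig [ 0.9 -1. ] -1.0 g 0.002 0.0
tool y in rig [1.    0.001] th est 0.5785
t 44.93 theta 0.393 tcp x 184.0 z 200.2 F [ 0.9 -1. ] -1.0
wrist green none
wrist orange 5569 [209.2  31.8] bx 161.5 y -47.7
scene green 168 [372.  240.4] bx 50.1 y 47.8
scene orange 150 [356.4 208.7] bx 151.3 y -35.2
```

View pics/s5.png

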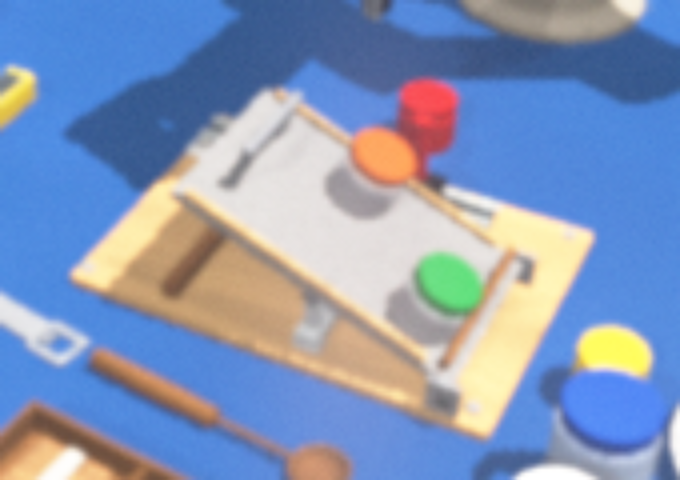

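The final view shows the green jar at the stop (450,282) and the orange jar in place (383,155). The prop is under the board with its bracket at (315,320), and the arm is clear. I hand the job in.

```bash
python3 -c "
from rig import ctrl
print(ctrl.finish_job())"
```

```text
the job is handed in; nothing more can be done
None
```

The job is handed in, verdict not returned: the green jar (jar_a) slipped to the stop at about 0.39 rad, the orange jar (jar_b) still stands in place, and the prop's roller met the underside of the board at a light push; the contact force left after I let go of the knob was not measured.

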